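Find the hub whose keyway lines up with the keyed test shaft

ROBOT

A 6-joint arm with a two-finger parallel gripper is mounted at the origin on a cart in front of the work surface, level with it; the furniture and walls round the work are solid. World frame = base frame: x ahead of the robot, y to its left, z up, the work surface at z = 0. Lengths are in m, angles in rad, forces in N, time in s.
With the tool pointing down it reaches from about 0.35 to 0.725 m from the base axis. Payload 4.3 kg.
Tool frame: the origin (TCP) lies between the finger pads; the fingertips stand 17 mm ahead of it and the grasp point (between the pads) lies 2 mm behind it (r.finger_overhang is the distance from the TCP to the fingertips, in m); y points along the fingers, z is the direction in which the jaws open and shut, and the axes are right-handed (so a half turn about y gives the same grasp; the last joint's range is limited). The gripper opens to 85 mm and grips with 20 to 120 N. Pads are 22 mm wide; open, the fingers measure 114 mm over their backs; the gripper's body (76 mm by 85 mm) begins 54 mm behind the grasp point. The pads swing forward as they close: fully open they stand 13 mm farther back than shut.
Start: joints at [-1.42, 0.377, 0.081, 1.274, 0, 1.46], TCP at [0.148, -0.556, 0.218] pointing down, gripper open.
Joint ranges: [-2.72, 2.72], [-0.84, 1.66], [-1.02, 1.22], [-1.77, 2.12], [-1.37, 1.28], [-3.14, 3.14]. Speed limits (rad/s): [2.57, 2.57, 3.14, 3.14, 3.14, 3.14].

INTERFACE

Orientations are given as a unit quaternion [w, x, y, z].
In Python, from rig import r, snapshot, get_calibration gives the robot as it stands.
- The arm moves only by the tool arm_command, never from a script. Its arguments are lists of equal length, an entry for each row: "linear": the shift along the tool's x, y, z in mm, a list of three; "rot": the turn, a rotation vector about the tool's x, y, z in degrees, a list of three. In form: {"linear": [[dx, dy, dz], ...], "rot": [[wx, wy, wz], ...]}. A call has 1 to 5 rows; each row shifts and turns the commanded pose from where the row before left it, along the tool's axes as they then stand; what a row does not reach is not made up. A row lasts 1/12 s, in which the tool goes at most 41.7 mm and 7.16 degrees, less where a joint would pass 70% of its speed; a pose out of reach is approached as far as the arm can. A call is refused whole if a number of a shift passes 41.7 or a number of a turn 7.16, either way. A call with a gripper value outside its range is refused whole. "jaw" is the closure, from -1 (fully open) to 1 (shut), set as the call begins (left out, the last holds). The fingers move at their own pace and stop on an object; "squeeze" is the grip in N (left out, the last holds). Time passes only in rows, so rows that do not move let the fingers close. It gives the time, the measured TCP pose, the force and the opening at its end, in the units of the state.
- r.get_state(): the state, without advancing time (a new reading comes with each control period).
- snapshot(name): name is "side" or "top"; returns the picture (480x640x3 uint8, red, green, blue); there is no depth.
- get_calibration(name): a dict with "camera_matrix" (3x3 intrinsics, pixels), "R" (3x3) and "t" (3): a world point X has camera coordinates R X + t. Camera axes: x right, y down, z forward; pixel columns grow to the right and rows downward; lengths in m; the calibration is good to about 2 mm. A picture is of the moment at which its call begins. get_calibration takes no time and is no camera call.
- r.sign_off(): hands the job in, once; it reports no verdict.
The state is a dict: "time_s": time; "joint_positions": joint angles; "dq": joint speeds; "joint_torque": joint torques, N m; "eef_pos": TCP position; "orientation": TCP orientation; "wrist_force": force on the tool from outside, world axes, zero at the start; "wrist_torque": the same for the moment, N m; "width": finger opening in m.
Only numpy, scipy, OpenCV 4.12 (cv2) and the standard library are available. Lean on these libraries where they do the work, as an engineer would, in place of code of your own. Each camera call takes 0.05 s, during which the arm holds its last target.

TASK

The keyway gauge on the desk holds three flanged hubs in its sliding shuttle, and only one has its keyway cut where the key of the test shaft is. Move the shuttle to bring the hubs under the shaft and press the shaft down to find the one it enters, feeling your way and never forcing it; leave the shaft pressed fully home in that hub, its shoulder down on the hub, with all three hubs seated in their pockets. Leave the micrometer, ring gauge and hex key beside the gauge alone.

Things in the scene. Friction and masses are not known exactly. Their poses are not given: they have to be found in the camera images.
- gauge_axis (a point): point on the shaft's axis on top of the gauge's base (14 mm above the desk). The gauge is a fixed grey bench stand, base 140 x 240 mm. Its frame: y along the shuttle's slide, x towards the round column 64 mm behind the shaft (column top 114 mm above the desk), whose head (88 to 108 mm above the desk) guides the upright test shaft
- shuttle_mid (a point): centre of the floor of the shuttle's middle pocket, 21 mm above the desk; axes as the gauge. The shuttle is an aluminium frame with three square pockets in a row along y, 56 mm apart. It slides along the gauge's y in rails, far enough to bring each pocket under the shaft, lightly (about 1 N), and stays where left; the shaft must be raised clear of the hubs first
- shuttle_knob (a point): middle of the shuttle's upright black knob, 21 mm diameter, 40 mm high (50 to 90 mm above the desk), on a tongue on the robot's side of the gauge, 94 mm from the middle pocket's centre along -x; push or pinch it from above to slide the shuttle. Axes as the gauge
- test_shaft (a joint): how far the keyed test shaft is pressed down, m, 0 (raised) to 0.046. The tip is level with the hub tops at 0.008; the key meets a hub top at 0.023: with no keyway there the shaft stops dead, otherwise it goes on until its shoulder lands on the hub at 0.042 (home). No spring: it stays where left; about 3 N push it down, 9 N lift it
- shaft_tip (a point): lower tip of the steel test shaft, on its axis. A tapered pilot, 16 mm diameter at the tip and 24 mm at 14 mm above it, enters the bore, draws hub and shuttle into line with the bush in the base from up to 4 mm off, and ends in that bush. Above it the shaft is 24 mm thick, with the dark key on its -x side: 8 mm wide, out to 15.6 mm from the axis, with a tapered lead below
- shaft_knob (a point): centre of the black knob on top of the shaft, 31 mm diameter, 26 mm high; 182 mm above the desk when the shaft is raised, 140 mm when it is home. Axes as the gauge. Grip it to lift the shaft; grip it or press on it to lower the shaft
- hub_1: one of three steel hubs: square flange 50 x 50 x 10 mm below, round boss 42 mm diameter and 12 mm high on it, bore 25.6 mm diameter right through with one keyway notch 10 mm wide, out to 17 mm from the axis. Lies loose, flange down, in a pocket of the shuttle with 1 mm of play. Origin: centre of its underside, on the bore axis; z up
- hub_2: second of the three hubs, as hub_1 but for the clock position of the keyway. Origin and axes as hub_1
- hub_3: third of the three hubs, as hub_1 but for the clock position of the keyway. One of the three has its keyway on the side of the shaft's key; in the other two it is 40 degrees to one side or the other. Which hub lies in which pocket changes; which one fits is not told: see it or feel it. Origin and axes as hub_1
- micrometer_mid (a point): outside micrometer, 53 x 124 x 18 mm, lying on the desk to the left of the gauge; bystander, to be left alone. Point in its middle, 6 mm above the desk
- ring_gauge_mid (a point): plain steel ring gauge, 49 mm diameter, 15 mm high, on the desk to the left of the gauge; bystander. Point on its axis, 6 mm above the desk
- hex_key_mid (a point): hexagon key, 32 x 89 x 8 mm, on the desk to the right of the gauge; bystander. Point in its middle, 6 mm above the desk
Not all that is in view belongs to the job. Leave any pink look-alike of the hub_1 alone.

How it is judged:
At the end, for the whole second after the job is handed in: the shaft is within 2.5 mm of home (joint over 0.0395) in a hub centred on it within 3 mm, which only the hub with the matching keyway allows; all three hubs lie flat in their pockets (underside 3 to 10 mm above the base's top, tilt under 0.06 rad) and everything is at rest (value of joint test_shaft above 0.0395 m and horizontal distance between any of hub_1, hub_2, hub_3 and gauge_axis below 0.003 m and z of hub_1 in the frame of gauge_axis between 0.003 and 0.01 m and z of hub_2 in the frame of gauge_axis between 0.003 and 0.01 m and z of hub_3 in the frame of gauge_axis between 0.003 and 0.01 m and angle between each of hub_1, hub_2, hub_3's own z axis and vertical below 0.06 rad and linear speed of each of hub_1, hub_2, hub_3 below 0.01 m/s and velocity of joint test_shaft below 0.003 m/s); the robot touches nothing.
It fails at once if a hub is forced: pressed with more than about 60 N (the contact forces on it, from above and below, add up to over 120 N) (contact force between any of hub_1, hub_2, hub_3 and anything else above 120 N).
It fails at once if the micrometer, ring gauge or hex key is disturbed (moved more than 15 mm) (distance of any of micrometer_mid, ring_gauge_mid, hex_key_mid from where it was at the start of the episode above 0.015 m).
It also fails if it takes over 64 s, if anything falls off the work surface, if the arm or the gripper's body presses on something with over 40 N, if the wrist force passes 120 N, or if a joint passes its speed limit or range.

## Working session

There is one attempt and no reset: what is moved stays moved. The work goes in short steps, Python scripts to look and compute and a tool call to move; the robot and the scene stay as the last step left them, time stands still between calls to the robot, and variables do not carry over. Pictures are saved under pics/ and viewed, and the job is handed in when it is done.

Besides the shell and the picture viewer there is one more tool, called after ">>>" as name(argument=value, ...) on one line, values as JSON. arm_command: Moves the arm, as the interface text tells. Its arguments: {"type":"object","properties":{"linear":{"type":"array","items":{"type":"array","items":{"type":"number"}}},"rot":{"type":"array","items":{"type":"array","items":{"type":"number"}}},"jaw":{"type":"number"},"squeeze":{"type":"number"}},"required":["linear","rot"]}

```bash
ls; mkdir -p pics; python3 - <<'E'
from rig import r, snapshot, get_calibration
import cv2
for n in("side","top"):
    im=snapshot(n); cv2.imwrite(f"pics/{n}0.png",im[:,:,::-1])
    print(n,get_calibration(n))
print(r.get_state(), r.finger_overhang)
E
```

```text
pics
side {'camera_matrix': array([[472.896379  ,   0.        , 322.06109133],
       [  0.        , 472.896379  , 238.66320243],
       [  0.        ,   0.        ,   1.        ]]), 'R': array([[ 0.21123747,  0.97736042, -0.01205549],
       [ 0.80249005, -0.18045767, -0.56872203],
       [-0.55802191,  0.11046099, -0.82244144]]), 't': array([-0.15272069, -0.40665945,  1.39318222])}
top {'camera_matrix': array([[491.43700806,   0.        , 322.77290561],
       [  0.        , 491.43700806, 236.33327639],
       [  0.        ,   0.        ,   1.        ]]), 'R': array([[ 0.01897959, -0.99949411, -0.02552038],
       [-0.99474817, -0.01630946, -0.10104498],
       [ 0.10057764,  0.02730414, -0.99455448]]), 't': array([0.04674179, 0.61682324, 1.07915447])}
{'time_s': 0.1, 'joint_positions': array([-1.42027004e+00,  3.77994559e-01,  7.97749498e-02,  1.27440788e+00,
       -1.63042660e-05,  1.46049578e+00]), 'dq': array([-0.00019346, -0.00175291,  0.00245755, -0.00014602,  0.00137041,
        0.00135436]), 'joint_torque': array([ 9.76184492e-04, -4.64693427e+01,  2.70582104e+01,  1.20343489e-02,
       -9.55950532e-05, -3.91981786e-06]), 'eef_pos': array([ 0.14818894, -0.55494394,  0.21665772]), 'orientation': array([ 0.09193622, -0.09197379,  0.70174905, -0.70045472]), 'wrist_force': array([-0.45818977, -0.49045943, -0.172766  ]), 'wrist_torque': array([ 0.03653391, -0.02181626, -0.05498814]), 'width': 0.08535911837618555} 0.017
```

View pics/side0.png

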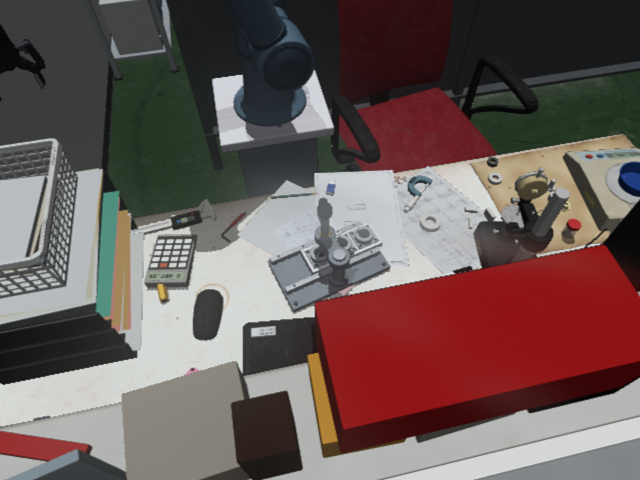

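View pics/top0.png

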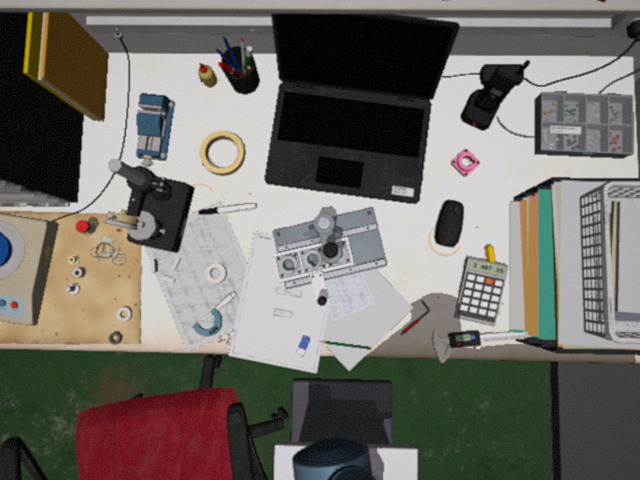

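```bash
python3 - <<'E'
import cv2
a=cv2.imread("pics/top0.png")[195:315,255:405]; cv2.imwrite("pics/topc.png",cv2.resize(a,None,fx=5,fy=5,interpolation=cv2.INTER_CUBIC))
a=cv2.imread("pics/side0.png")[190:320,255:405]; cv2.imwrite("pics/sidec.png",cv2.resize(a,None,fx=4.6,fy=4.6,interpolation=cv2.INTER_CUBIC))
E
```

```text
(no output)
```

View pics/topc.png

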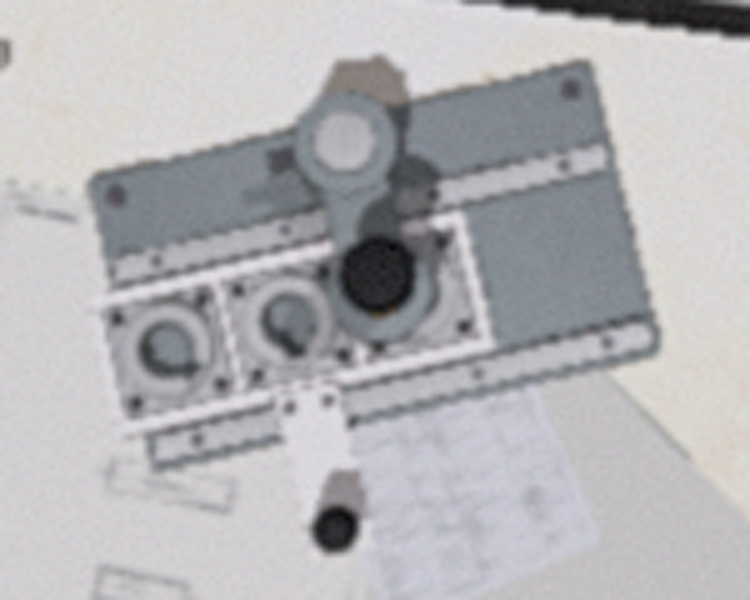

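View pics/sidec.png

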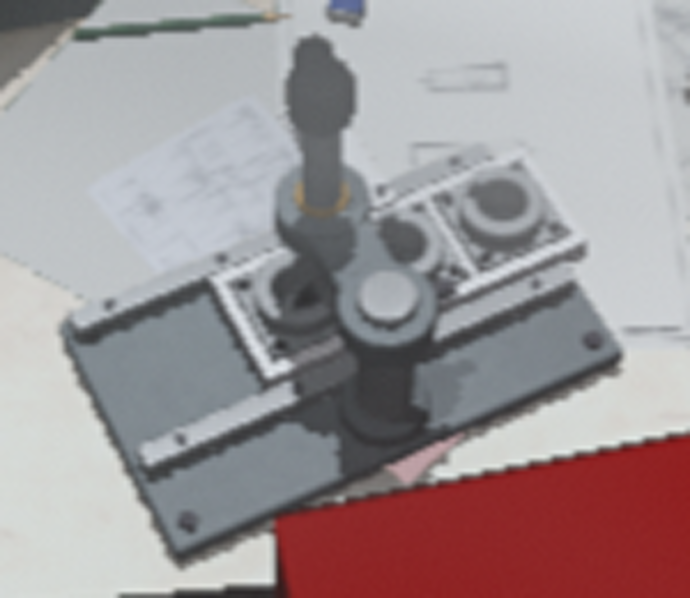

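```bash
cat > h.py <<'E'
import numpy as np
from rig import r, snapshot, get_calibration
def ray(cam,u,v,z):
    c=get_calibration(cam);K,R,t=c["camera_matrix"],c["R"],c["t"]
    d=R.T@np.linalg.inv(K)@np.array([u,v,1.]);o=-R.T@t
    return o+d*(z-o[2])/d[2]
def proj(cam,X):
    c=get_calibration(cam);p=c["camera_matrix"]@(c["R"]@np.array(X)+c["t"]);return p[:2]/p[2]
E
python3 - <<'E'
from h import *
T=lambda u,v,z:ray("top",255+u/5,195+v/5,z)
S=lambda u,v,z:ray("side",255+u/4.6,190+v/4.6,z)
def p(n,X):print(n,(X*1000).round(1))
p("baseTL",T(90,180,.014));p("TR",T(592,62,.014));p("BR",T(660,350,.014))
a=T(592,62,.014)-T(90,180,.014);th=np.arctan2(a[0],-a[1]);print(np.degrees(th),np.linalg.norm(a))
p("shaftknob top",T(378,272,.195));p("col",T(345,140,.114));p("colS",S(390,297,.114))
p("shaftknob S",S(321,92,.182))
p("sknob",T(335,528,.09)); p("sknob S",S(314,50,.09))
p("hubM",T(288,320,.043));p("hubL",T(165,350,.043))
# base corners side
p("S BL",S(70,325,.014));p("S TL",S(180,555,.014));p("S TR",S(615,355,.014))
E
```

```text
baseTL [628.2 173.2  14. ]
TR [686.6 -57.3  14. ]
BR [554.5 -89.3  14. ]
14.233006533391872 0.23776199134226195
shaftknob top [574.4  37.7 195. ]
col [635.7  53.4 114. ]
colS [639.8  55.7 114. ]
shaftknob S [574.6  39.8 182. ]
sknob [473.5  55.1  90. ]
sknob S [477.9  56.8  90. ]
hubM [563.6  79.1  43. ]
hubL [549.3 133.6  43. ]
S BL [559.4 -83.4  14. ]
S TL [692.4 -53.   14. ]
S TR [633.6 170.4  14. ]
```

```bash
python3 - <<'E'
from h import *
import cv2
im=snapshot("top")[:,:,::-1]; im=np.ascontiguousarray(im)
th=np.radians(14.3);ex=np.array([np.cos(th),np.sin(th)]);ey=np.array([-ex[1],ex[0]])
o=np.array([.575,.0386]);s=5000. # px/m ; picture: x up, y left
pts=[];q=[]
for X,Y in [(-.04,-.06),(.04,-.06),(.04,.14),(-.04,.14)]:
    w=o+X*ex+Y*ey;pts.append(proj("top",[*w,.043]));q.append(((.14-Y)*4000,(.05-X)*4000))
H=cv2.getPerspectiveTransform(np.float32(pts),np.float32(q))
out=cv2.warpPerspective(im,H,(800,400),flags=cv2.INTER_CUBIC)
cv2.imwrite("pics/rect.png",out)
E
```

```text
(no output)
```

View pics/rect.png

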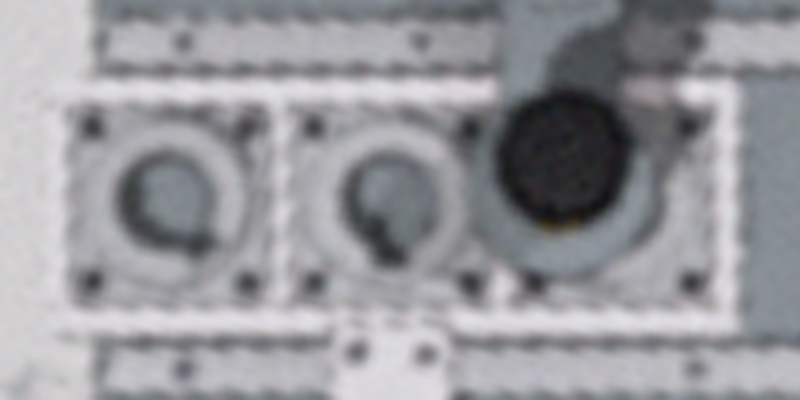

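```bash
cat >> h.py <<'E'
from scipy.spatial.transform import Rotation as Ro
TH=np.radians(14.3);EX=np.array([np.cos(TH),np.sin(TH),0]);EY=np.array([-EX[1],EX[0],0]);O=np.array([.575,.0386,0])
def st():
    s=r.get_state();q=s["orientation"];R=Ro.from_quat([q[1],q[2],q[3],q[0]]).as_matrix()
    print("t",s["time_s"],"p",(s["eef_pos"]*1000).round(1),"gauge",[round(1000*float((s["eef_pos"]-O)@e),1) for e in (EX,EY)],"F",s["wrist_force"].round(1),"w",round(s["width"]*1000,1),"J",s["joint_positions"].round(2));return s["eef_pos"],R
def to(target,sgn=1):
    """shift in current tool axes and turn to target with tool z = sgn*EY, down"""
    p,R=st();Y=np.array([0,0,-1.]);Z=sgn*EY;X=np.cross(Y,Z);Rt=np.column_stack([X,Y,Z])
    print("shift mm (cur tool axes)",(R.T@(np.array(target)-p)*1000).round(1),"rotvec deg",np.degrees(Ro.from_matrix(R.T@Rt).as_rotvec()).round(2))
    print("shift in target axes",(Rt.T@(np.array(target)-p)*1000).round(1))
E
python3 - <<'E'
from h import *
p,R=st();print(R.round(3))
k=O-.094*EX+.042*EY+[0,0,.2]
to(k,1);to(k,-1)
E
```

```text
t 0.15 p [ 148.2 -555.   216.8] gauge [-560.2, -469.8] F [-0.4  0.4 -0.4] w 85.6 J [-1.42  0.38  0.08  1.27  0.    1.46]
[[-0.966 -0.     0.258]
 [-0.258  0.002 -0.966]
 [-0.    -1.    -0.002]]
t 0.15 p [ 148.2 -555.   216.8] gauge [-560.2, -469.8] F [-0.4  0.4 -0.4] w 85.6 J [-1.42  0.38  0.08  1.27  0.    1.46]
shift mm (cur tool axes) [-471.9   17.6 -506.5] rotvec deg [-2.0000e-02 -1.7936e+02 -1.4000e-01]
shift in target axes [466.2  16.8 511.8]
t 0.15 p [ 148.2 -555.   216.8] gauge [-560.2, -469.8] F [-0.4  0.4 -0.4] w 85.6 J [-1.42  0.38  0.08  1.27  0.    1.46]
shift mm (cur tool axes) [-471.9   17.6 -506.5] rotvec deg [ 0.09  0.64 -0.01]
shift in target axes [-466.2   16.8 -511.8]
```

>>> arm_command(linear=[[-25,1,-27],[-25,1,-27],[-25,1,-27],[-25,1,-27],[-25,1,-27]], rot=[[0,0.6,0],[0,0,0],[0,0,0],[0,0,0],[0,0,0]], jaw=-1)

```text
time_s: 0.57
eef_pos: [0.2359, -0.3918, 0.2121]
orientation: [0.088, -0.088, 0.702, -0.701]
wrist_force: [0.5, 0.6, 0.7]
width: 0.0856
```

>>> arm_command(linear=[[-25,1,-27],[-25,1,-27],[-25,1,-27],[-25,1,-27],[-25,1,-27]], rot=[[0,0,0],[0,0,0],[0,0,0],[0,0,0],[0,0,0]])

```text
time_s: 0.98
eef_pos: [0.3235, -0.2301, 0.2073]
orientation: [0.088, -0.088, 0.702, -0.702]
wrist_force: [1.0, -0.0, 0.6]
width: 0.0857
```

```bash
python3 - <<'E'
from h import *
k=O-.094*EX+.042*EY+[0,0,.2]
to(k,-1)
E
```

```text
t 0.9833 p [ 323.5 -230.1  207.3] gauge [-310.1, -198.2] F [ 1.  -0.   0.6] w 85.7 J [-0.78  0.02 -0.39  1.16  0.    2.11]
shift mm (cur tool axes) [-216.1    7.4 -240.2] rotvec deg [ 0.    0.01 -0.  ]
shift in target axes [-216.1    7.3 -240.2]
```

>>> arm_command(linear=[[-27,1,-30],[-27,1,-30],[-27,1,-30],[-27,1,-30],[-27,1,-30]], rot=[[0,0,0],[0,0,0],[0,0,0],[0,0,0],[0,0,0]])

```text
time_s: 1.4
eef_pos: [0.4172, -0.0511, 0.2024]
orientation: [-0.088, 0.088, -0.701, 0.702]
wrist_force: [0.5, -0.7, 0.2]
width: 0.0857
```

>>> arm_command(linear=[[-27,1,-30],[-27,1,-30],[-27,1,-30],[0,0,0],[0,0,0]], rot=[[0,0,0],[0,0,0],[0,0,0],[0,0,0],[0,0,0]])

```text
time_s: 1.82
eef_pos: [0.4732, 0.0558, 0.1989]
orientation: [-0.089, 0.09, -0.701, 0.701]
wrist_force: [-0.3, -0.1, -1.1]
width: 0.0856
```

```bash
python3 - <<'E'
from h import *
import cv2
k=O-.094*EX+.042*EY+[0,0,.073]
to(k,-1)
im=snapshot("top")[195:345,225:405,::-1];cv2.imwrite("pics/t1.png",cv2.resize(im,None,fx=4,fy=4,interpolation=cv2.INTER_CUBIC))
E
```

```text
t 1.8167 p [473.2  55.8 198.9] gauge [-94.4, 41.8] F [-0.3 -0.1 -1.1] w 85.6 J [-0.02  0.19 -0.23  1.16 -0.    2.87]
shift mm (cur tool axes) [ -0.5 125.9  -0.2] rotvec deg [-0.01  0.29  0.06]
shift in target axes [ -0.4 125.9  -0.2]
```

View pics/t1.png

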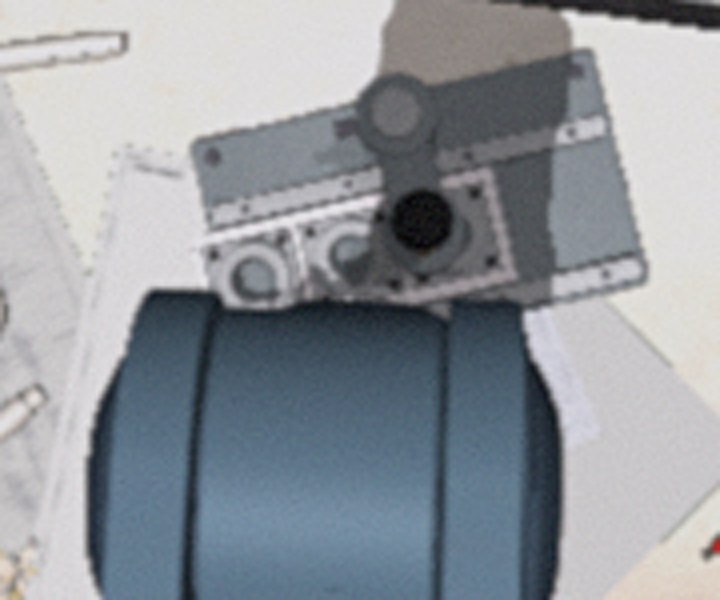

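The top view shows the arm's blue housing right over the shuttle knob, reaching nearly to the shuttle. I'll check its clearance to the shaft in the side view.

```bash
python3 - <<'E'
from h import *
import cv2
im=snapshot("side")[60:320,205:425,::-1];cv2.imwrite("pics/s1.png",cv2.resize(im,None,fx=2.3,fy=2.3,interpolation=cv2.INTER_CUBIC))
E
```

```text
(no output)
```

View pics/s1.png

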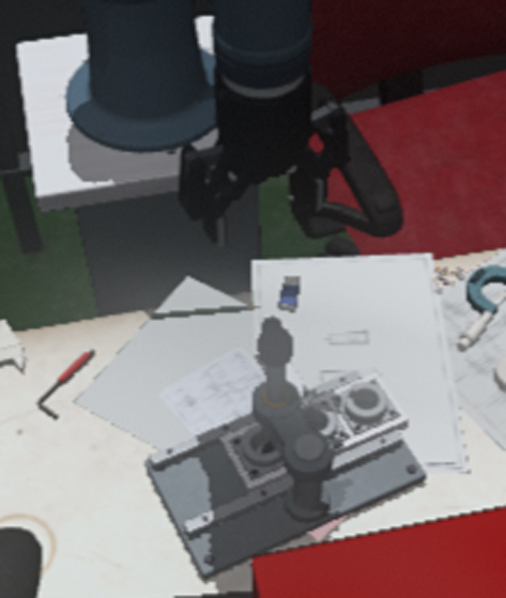

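>>> arm_command(linear=[[0,35,0],[0,35,0],[0,25,0],[0,15,0],[0,10,0]], rot=[[0,0.3,0],[0,0,0],[0,0,0],[0,0,0],[0,0,0]])

```text
time_s: 2.33
eef_pos: [0.4705, 0.0523, 0.0773]
orientation: [0.084, -0.087, 0.702, -0.702]
wrist_force: [0.6, -0.5, -0.0]
width: 0.0857
```

>>> arm_command(linear=[[0,4,0],[0,0,0],[0,0,0],[0,0,0],[0,0,0]], rot=[[0,0,0],[0,0,0],[0,0,0],[0,0,0],[0,0,0]], jaw=0.4, squeeze=20)

```text
time_s: 2.75
eef_pos: [0.474, 0.0538, 0.0765]
orientation: [-0.087, 0.086, -0.702, 0.702]
wrist_force: [0.1, 0.4, 0.1]
width: 0.0265
```

>>> arm_command(linear=[[0,0,0],[0,0,0],[0,0,0],[0,0,0]], rot=[[0,0,0],[0,0,0],[0,0,0],[0,0,0]], jaw=0.7)

```text
time_s: 3.08
eef_pos: [0.4739, 0.0543, 0.0763]
orientation: [-0.087, 0.086, -0.702, 0.702]
wrist_force: [-0.9, 0.5, 7.0]
width: 0.0127
```

```bash
python3 - <<'E'
from h import *
to(O-.094*EX+[0,0,.076],-1)
E
```

```text
t 3.0833 p [473.9  54.3  76.3] gauge [-94.1, 40.1] F [-0.9  0.5  7. ] w 12.7 J [-0.02  0.28 -0.45  0.85 -0.    2.88]
shift mm (cur tool axes) [-0.3  0.4 40.1] rotvec deg [-0.03 -0.24 -0.1 ]
shift in target axes [-0.1  0.3 40.1]
```

```bash
python3 - <<'E'
from h import *
import cv2
im=snapshot("side")[130:300,255:425,::-1];cv2.imwrite("pics/s2.png",cv2.resize(im,None,fx=3.5,fy=3.5,interpolation=cv2.INTER_CUBIC))
for k in ([*(O-.094*EX+.042*EY)[:2],.09],[*(O-.094*EX+.042*EY)[:2],.05],[.4739,.0543,.059]): print((proj("side",k)-[255,130])*3.5)
st()
E
```

```text
[236.32746708 243.12836307]
[237.00849767 281.6708315 ]
[234.32395347 274.09460063]
t 3.1333 p [473.9  54.3  76.3] gauge [-94.1, 40.1] F [-1.1  0.6  6.3] w 13.1 J [-0.02  0.28 -0.45  0.85 -0.    2.88]
```

View pics/s2.png

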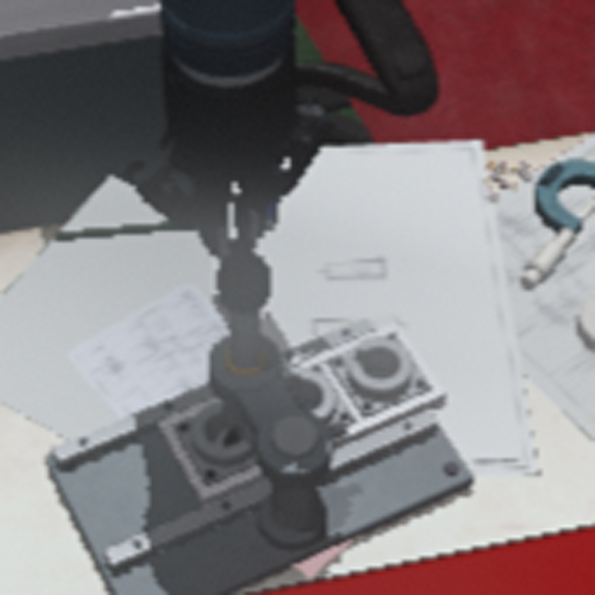

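>>> arm_command(linear=[[0,0,5],[0,0,5],[0,0,5],[0,0,0]], rot=[[0,0,0],[0,0,0],[0,0,0],[0,0,0]])

```text
time_s: 3.47
eef_pos: [0.4778, 0.0387, 0.0763]
orientation: [-0.087, 0.086, -0.701, 0.702]
wrist_force: [-0.2, -1.3, 5.7]
width: 0.0128
```

```bash
python3 - <<'E'
from h import *
import cv2
im=snapshot("side")[130:300,255:425,::-1];cv2.imwrite("pics/s3.png",cv2.resize(im,None,fx=3.5,fy=3.5,interpolation=cv2.INTER_CUBIC))
st()
E
```

```text
t 3.5167 p [477.8  38.9  76.3] gauge [-94.1, 24.3] F [-0.3 -0.6  6.3] w 12.8 J [-0.05  0.28 -0.44  0.85 -0.    2.85]
```

View pics/s3.png

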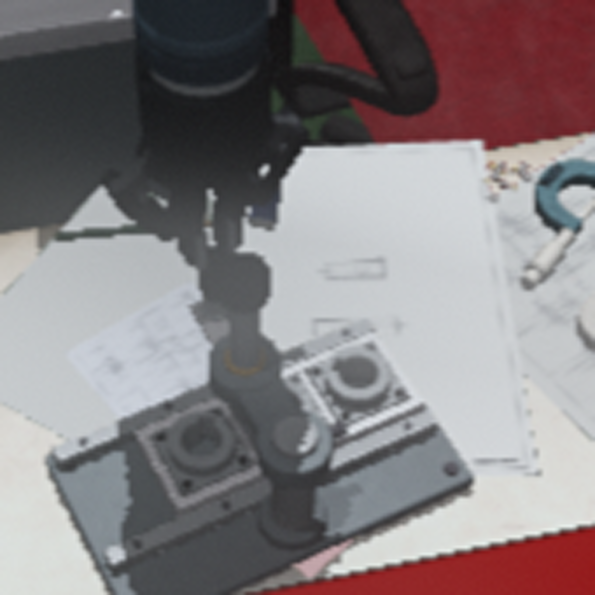

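>>> arm_command(linear=[[0,0,6],[0,0,6],[0,0,6],[0,0,6],[0,0,0]], rot=[[0,0,0],[0,0,0],[0,0,0],[0,0,0],[0,0,0]])

```text
time_s: 3.93
eef_pos: [0.4838, 0.0151, 0.0763]
orientation: [-0.087, 0.085, -0.701, 0.703]
wrist_force: [-0.9, -1.4, 5.4]
width: 0.0127
```

>>> arm_command(linear=[[0,0,0],[0,0,0],[0,0,0]], rot=[[0,0,0],[0,0,0],[0,0,0]], jaw=0.2)

```text
time_s: 4.18
eef_pos: [0.4821, 0.0166, 0.0752]
orientation: [0.086, -0.087, 0.702, -0.702]
wrist_force: [-0.0, 0.3, -0.6]
width: 0.0342
```

```bash
python3 - <<'E'
from h import *
import cv2
im=snapshot("side")[190:320,255:405,::-1];cv2.imwrite("pics/s4.png",cv2.resize(im,None,fx=4.6,fy=4.6,interpolation=cv2.INTER_CUBIC))
st()
E
```

```text
t 4.2333 p [481.9  16.6  75.1] gauge [-95.6, 1.7] F [-1.1 -0.5  0.7] w 33.8 J [-0.1   0.29 -0.43  0.85  0.    2.8 ]
```

View pics/s4.png

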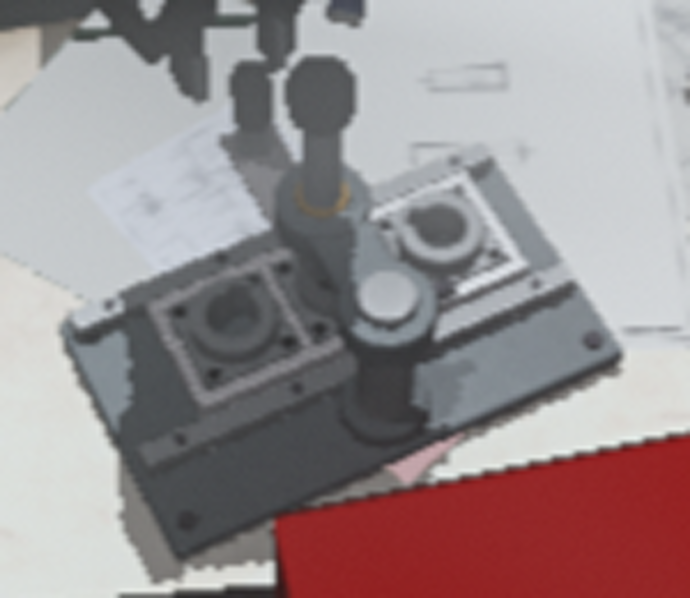

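```bash
python3 - <<'E'
from h import *
S=lambda u,v,z:ray("side",255+u/4.6,190+v/4.6,z)
A=S(390,297,.114);print("col",[(1e3*(A-O)@e).round(1) for e in (EX,EY)])
for n,u,v,z in(("L",440,223,.043),("R",236,315,.043),("knobtop",251,70,.09),("shaft knob",321,92,.182)):
    p=S(u,v,z);print(n,[(1e3*(p-O)@e).round(1) for e in (EX,EY)])
E
```

```text
col [np.float64(67.0), np.float64(0.6)]
L [np.float64(0.4), np.float64(64.5)]
R [np.float64(3.2), np.float64(-46.5)]
knobtop [np.float64(-92.3), np.float64(9.0)]
shaft knob [np.float64(-0.1), np.float64(1.2)]
```

```bash
python3 - <<'E'
from h import *
p,R=st()
for s in(-1,1):
  for dx in (-.011,.011):
    for z in (.05,.058,.09):
      q=p+EX*dx+EY*s*.019;q[2]=z;print(s,dx,z,(proj("side",q)-[255,190])*4.6)
for y in (0,.009):
  for z in (.05,.09):
    q=O-.094*EX+EY*y;q[2]=z;print("knob",y,z,(proj("side",q)-[255,190])*4.6)
E
```

```text
t 4.2333 p [481.9  16.6  75.1] gauge [-95.6, 1.7] F [-1.1 -0.5  0.7] w 33.8 J [-0.1   0.29 -0.43  0.85  0.    2.8 ]
-1 -0.011 0.05 [193.89817441 119.05816297]
-1 -0.011 0.058 [193.00534593 109.24998191]
-1 -0.011 0.09 [189.32246376  68.79162314]
-1 0.011 0.05 [212.55962855 150.60121273]
-1 0.011 0.058 [211.7723149  140.88361156]
-1 0.011 0.09 [208.52361049 100.78572442]
1 -0.011 0.05 [262.41230188  91.79106156]
1 -0.011 0.058 [261.94117491  81.90192083]
1 -0.011 0.09 [259.99831044  41.12043032]
1 0.011 0.05 [281.62753821 122.77919081]
1 0.011 0.058 [281.26881802 112.97560997]
1 0.011 0.09 [279.78902656  72.53390656]
knob 0 0.05 [236.08068893 124.4181251 ]
knob 0 0.09 [232.815849    74.21268627]
knob 0.009 0.05 [252.36155726 117.89375374]
knob 0.009 0.09 [249.61217911  67.58955948]
```

>>> arm_command(linear=[[0,4,0],[0,4,0],[0,0,4],[0,0,4],[0,0,0]], rot=[[0,0,0],[0,0,0],[0,0,0],[0,0,0],[0,0,0]])

```text
time_s: 4.65
eef_pos: [0.4844, 0.0077, 0.0672]
orientation: [-0.086, 0.086, -0.702, 0.702]
wrist_force: [0.4, -0.9, -0.1]
width: 0.0341
```

```bash
python3 - <<'E'
from h import *
import cv2
im=snapshot("side")[190:320,255:405,::-1];cv2.imwrite("pics/s5.png",cv2.resize(im,None,fx=4.6,fy=4.6,interpolation=cv2.INTER_CUBIC))
st()
E
```

```text
t 4.7 p [484.5   7.9  67.4] gauge [-95.3, -7.4] F [0.4 0.3 0.1] w 34.1 J [-0.11  0.3  -0.44  0.83 -0.    2.78]
```

View pics/s5.png

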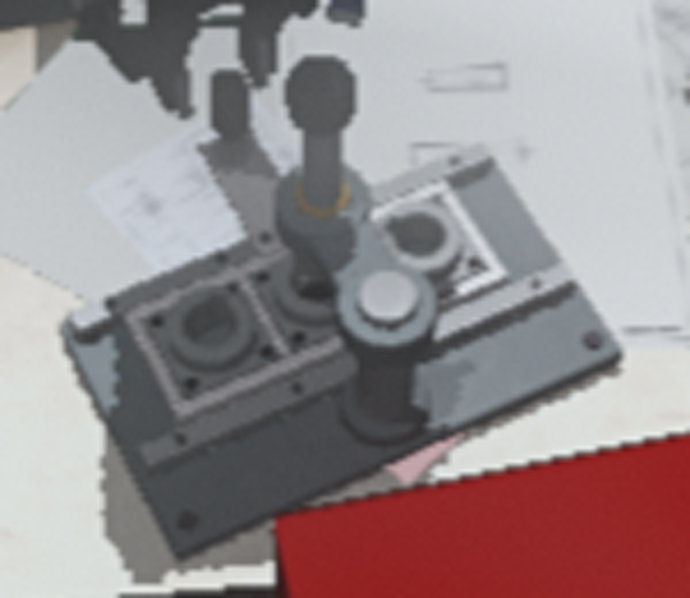

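```bash
python3 - <<'E'
from h import *
S=lambda u,v,z:ray("side",255+u/4.6,190+v/4.6,z)
for n,u,v,z in(("L",418,233,.043),("R",212,324,.043),("knobtop",230,78,.09)):
    p=S(u,v,z);print(n,[(1e3*(p-O)@e).round(1) for e in (EX,EY)])
E
```

```text
L [np.float64(0.8), np.float64(52.2)]
R [np.float64(2.6), np.float64(-58.8)]
knobtop [np.float64(-92.5), np.float64(-2.2)]
```

>>> arm_command(linear=[[0,2,-4],[0,2,-3.5],[0,0,0],[0,0,0],[0,0,0]], rot=[[0,0,0],[0,0,0],[0,0,0],[0,0,0],[0,0,0]], jaw=0.5, squeeze=20)

```text
time_s: 5.12
eef_pos: [0.4823, 0.0162, 0.0633]
orientation: [0.086, -0.087, 0.702, -0.702]
wrist_force: [-0.3, 1.3, -0.1]
width: 0.0214
```

>>> arm_command(linear=[[0,0,0],[0,0,0],[0,0,0]], rot=[[0,0,0],[0,0,0],[0,0,0]], jaw=0.6)

```text
time_s: 5.37
eef_pos: [0.4824, 0.0158, 0.0635]
orientation: [0.086, -0.087, 0.702, -0.702]
wrist_force: [-1.0, 0.2, 0.5]
width: 0.0192
```

```bash
python3 - <<'E'
from h import *
import cv2
im=snapshot("side")[190:320,255:405,::-1];cv2.imwrite("pics/s6.png",cv2.resize(im,None,fx=4.6,fy=4.6,interpolation=cv2.INTER_CUBIC))
st()
E
```

```text
t 5.4167 p [482.4  15.8  63.4] gauge [-95.3, 0.8] F [-0.7  0.7  0.2] w 19.1 J [-0.1   0.3  -0.45  0.82 -0.    2.8 ]
```

View pics/s6.png

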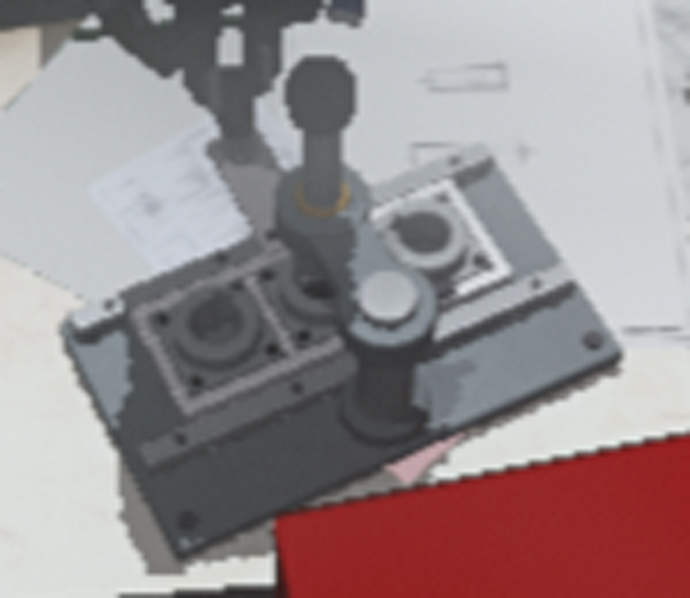

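```bash
python3 - <<'E'
from h import *
S=lambda u,v,z:ray("side",255+u/4.6,190+v/4.6,z)
for n,u,v,z in(("L",423,231,.043),("R",217,322,.043)):
    p=S(u,v,z);print(n,[(1e3*(p-O)@e).round(1) for e in (EX,EY)])
E
```

```text
L [np.float64(0.8), np.float64(55.0)]
R [np.float64(2.7), np.float64(-56.2)]
```

>>> arm_command(linear=[[0,0,0],[0,0,0],[0,0,0],[0,-10,0],[0,-30,0]], rot=[[0,0,0],[0,0,0],[0,0,0],[0,0,0],[0,0,0]], jaw=0.2)

```text
time_s: 5.83
eef_pos: [0.4792, 0.016, 0.1004]
orientation: [0.084, -0.089, 0.702, -0.701]
wrist_force: [-0.3, 0.5, 0.1]
width: 0.0343
```

>>> arm_command(linear=[[0,-35,0],[0,-35,0],[0,-35,0],[0,-27,0],[0,0,0]], rot=[[0,0,0],[0,0,0],[0,0,0],[0,0,0],[0,0,0]])

```text
time_s: 6.25
eef_pos: [0.4863, 0.0154, 0.2418]
orientation: [-0.09, 0.083, -0.701, 0.703]
wrist_force: [0.6, -0.2, 0.6]
width: 0.0345
```

```bash
python3 - <<'E'
from h import *
to(O+[0,0,.235],-1)
E
```

```text
t 6.25 p [486.3  15.4 241.8] gauge [-91.7, -0.6] F [ 0.6 -0.2  0.6] w 34.5 J [-0.1   0.18 -0.12  1.26 -0.    2.8 ]
shift mm (cur tool axes) [-91.6   7.7  -1.1] rotvec deg [-0.23 -0.26 -0.59]
shift in target axes [-91.7   6.8  -0.6]
```

>>> arm_command(linear=[[-31,0,0],[-31,0,0],[-29,0,0],[0,0,0],[0,0,0]], rot=[[0,0,0],[0,0,0],[0,0,0],[0,0,0],[0,0,0]], jaw=1)

```text
time_s: 6.67
eef_pos: [0.5715, 0.038, 0.2339]
orientation: [0.086, -0.087, 0.702, -0.702]
wrist_force: [-0.0, 0.1, -0.0]
width: 0.0004
```

```bash
python3 - <<'E'
from h import *
import cv2
im=snapshot("side")[120:320,205:405,::-1];cv2.imwrite("pics/s7.png",cv2.resize(im,None,fx=3,fy=3,interpolation=cv2.INTER_CUBIC))
to(O+[0,0,.213],-1)
E
```

```text
t 6.7167 p [570.6  37.9 234.4] gauge [-4.5, 0.4] F [ 0.2  0.7 -0.4] w 0.1 J [-0.04  0.37  0.11  1.32 -0.    2.85]
shift mm (cur tool axes) [-4.5 21.4  0.4] rotvec deg [ 0.01 -0.25  0.11]
shift in target axes [-4.5 21.4  0.4]
```

View pics/s7.png

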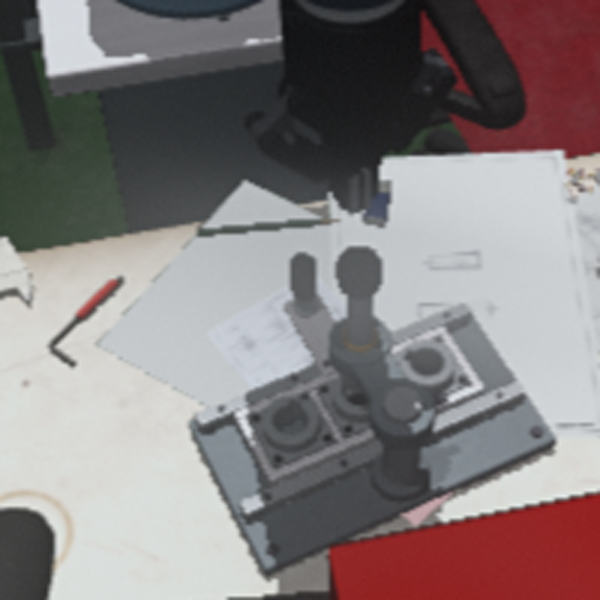

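>>> arm_command(linear=[[-2,10,0],[0,6,0],[0,3,0],[0,2,0],[0,0,0]], rot=[[0,0,0],[0,0,0],[0,0,0],[0,0,0],[0,0,0]])

```text
time_s: 7.13
eef_pos: [0.5719, 0.0383, 0.2139]
orientation: [0.086, -0.087, 0.702, -0.702]
wrist_force: [-0.6, -0.0, 0.5]
width: 0.0003
```

```bash
python3 - <<'E'
from h import *
to(O+[0,0,.171],-1)
E
```

```text
t 7.1333 p [571.9  38.3 213.9] gauge [-3.0, 0.5] F [-0.6 -0.   0.5] w 0.3 J [-0.04  0.38  0.07  1.27 -0.    2.85]
shift mm (cur tool axes) [-3.1 42.9  0.5] rotvec deg [ 0.01 -0.27  0.07]
shift in target axes [-3.  42.9  0.5]
```

Now press in small steps, watching the force.

>>> arm_command(linear=[[-2,3,0],[0,3,0],[0,2,0],[0,2,0],[0,0,0]], rot=[[0,0,0],[0,0,0],[0,0,0],[0,0,0],[0,0,0]])

```text
time_s: 7.55
eef_pos: [0.5746, 0.0389, 0.204]
orientation: [-0.086, 0.087, -0.702, 0.702]
wrist_force: [-0.0, 0.3, 0.2]
width: -0.0001
```

>>> arm_command(linear=[[0,2,0],[0,2,0],[0,2,0],[0,2,0],[0,0,0]], rot=[[0,0,0],[0,0,0],[0,0,0],[0,0,0],[0,0,0]])

```text
time_s: 7.97
eef_pos: [0.5745, 0.0388, 0.1959]
orientation: [0.086, -0.087, 0.702, -0.702]
wrist_force: [0.7, -0.4, -0.0]
width: -0.0003
```

```bash
python3 - <<'E'
from h import *
import cv2
im=snapshot("side")[120:320,205:405,::-1];cv2.imwrite("pics/s8.png",cv2.resize(im,None,fx=3,fy=3,interpolation=cv2.INTER_CUBIC))
for z in (.179,.196): print((proj("side",[.5745,.0388,z])-[205,120])*3)
E
```

```text
[357.89605609 272.92553843]
[357.68103039 256.67800744]
```

View pics/s8.png

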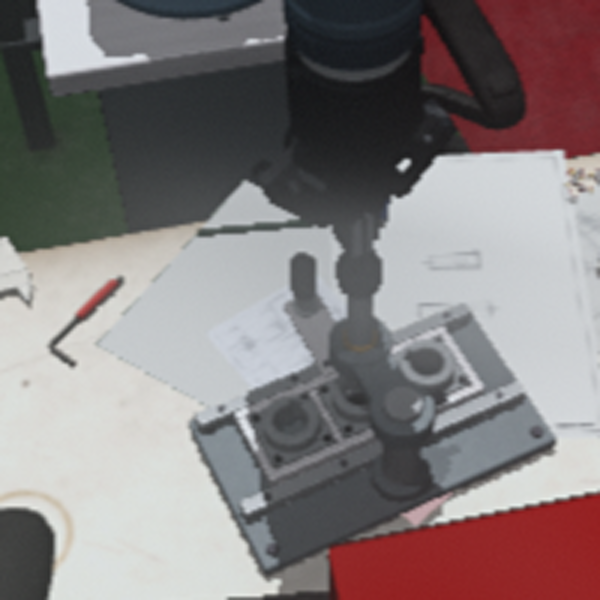

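>>> arm_command(linear=[[0,2,0],[0,2,0],[0,2,0],[0,2,0]], rot=[[0,0,0],[0,0,0],[0,0,0],[0,0,0]])

```text
time_s: 8.35
eef_pos: [0.5748, 0.0389, 0.1883]
orientation: [-0.086, 0.086, -0.702, 0.702]
wrist_force: [-0.2, -0.3, 0.5]
width: 0.0002
```

```bash
python3 - <<'E'
from h import *
import cv2
im=snapshot("side")[170:290,265:385,::-1];cv2.imwrite("pics/s9.png",cv2.resize(im,None,fx=5,fy=5,interpolation=cv2.INTER_CUBIC))
st()
E
```

```text
t 8.4 p [574.6  38.9 187.8] gauge [-0.4, 0.4] F [-0.7  0.3 -0. ] w -0.0 J [-0.04  0.39  0.02  1.2  -0.    2.85]
```

View pics/s9.png

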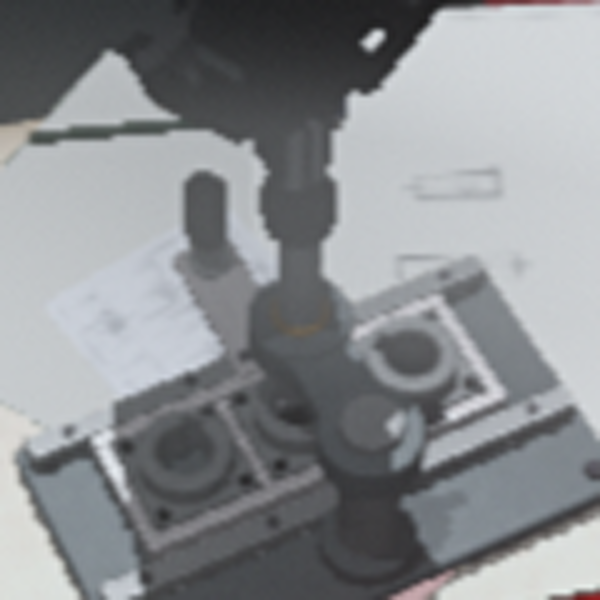

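>>> arm_command(linear=[[0,2,0],[0,2,0],[0,2,0],[0,0,0]], rot=[[0,0,0],[0,0,0],[0,0,0],[0,0,0]])

```text
time_s: 8.73
eef_pos: [0.5745, 0.0388, 0.1819]
orientation: [0.086, -0.087, 0.702, -0.702]
wrist_force: [-0.4, 0.0, 0.8]
width: 0.0
```

>>> arm_command(linear=[[0,2,0],[0,2,0],[0,2,0],[0,0,0]], rot=[[0,0,0],[0,0,0],[0,0,0],[0,0,0]])

```text
time_s: 9.07
eef_pos: [0.5749, 0.0389, 0.1764]
orientation: [-0.087, 0.086, -0.702, 0.702]
wrist_force: [1.3, -0.1, 0.8]
width: 0.0
```

```bash
python3 - <<'E'
from h import *
import cv2
im=snapshot("side")[170:290,265:385,::-1];cv2.imwrite("pics/s10.png",cv2.resize(im,None,fx=5,fy=5,interpolation=cv2.INTER_CUBIC))
st()
E
```

```text
t 9.1167 p [574.9  38.9 176.4] gauge [-0.0, 0.3] F [-0.6  0.1  0.1] w 0.1 J [-0.04  0.39 -0.    1.18 -0.    2.85]
```

View pics/s10.png

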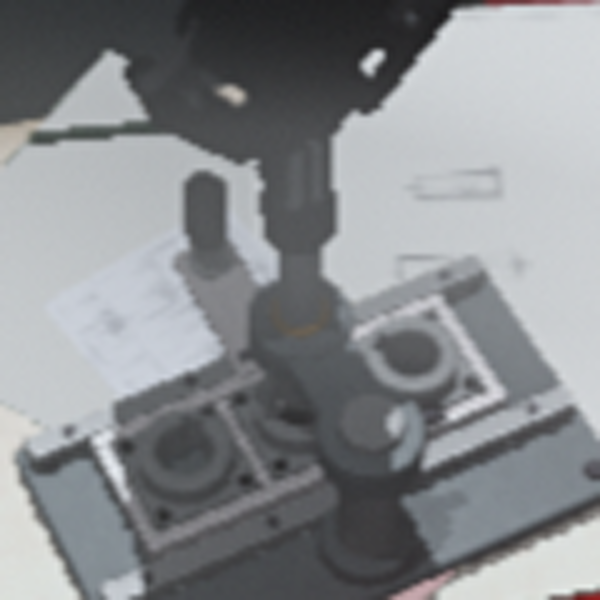

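>>> arm_command(linear=[[0,2,0],[0,2,0],[0,2,0],[0,0,0]], rot=[[0,0,0],[0,0,0],[0,0,0],[0,0,0]])

```text
time_s: 9.45
eef_pos: [0.5749, 0.0389, 0.1701]
orientation: [-0.086, 0.086, -0.702, 0.702]
wrist_force: [0.3, 0.2, 1.0]
width: -0.0002
```

>>> arm_command(linear=[[0,2,0],[0,1,0],[0,1,0],[0,0,0]], rot=[[0,0,0],[0,0,0],[0,0,0],[0,0,0]])

```text
time_s: 9.78
eef_pos: [0.5749, 0.0389, 0.1662]
orientation: [-0.086, 0.086, -0.702, 0.702]
wrist_force: [0.0, -0.7, 0.8]
width: -0.0002
```

>>> arm_command(linear=[[0,1,0],[0,1,0],[0,1,0],[0,0,0]], rot=[[0,0,0],[0,0,0],[0,0,0],[0,0,0]])

```text
time_s: 10.12
eef_pos: [0.5749, 0.0388, 0.1633]
orientation: [-0.086, 0.086, -0.702, 0.702]
wrist_force: [1.5, -0.5, 1.4]
width: 0.0001
```

>>> arm_command(linear=[[0,1,0],[0,1,0],[0,1,0],[0,1,0]], rot=[[0,0,0],[0,0,0],[0,0,0],[0,0,0]])

```text
time_s: 10.45
eef_pos: [0.5749, 0.0389, 0.1594]
orientation: [-0.086, 0.086, -0.702, 0.702]
wrist_force: [0.3, 0.3, 2.5]
width: -0.0002
```

```bash
python3 - <<'E'
from h import *
import cv2
im=snapshot("side")[170:290,265:385,::-1];cv2.imwrite("pics/s11.png",cv2.resize(im,None,fx=5,fy=5,interpolation=cv2.INTER_CUBIC))
st()
E
```

```text
t 10.5 p [574.9  38.9 159.2] gauge [-0.0, 0.3] F [0.2 0.9 2.7] w 0.5 J [-0.04  0.4  -0.04  1.13 -0.    2.85]
```

View pics/s11.png

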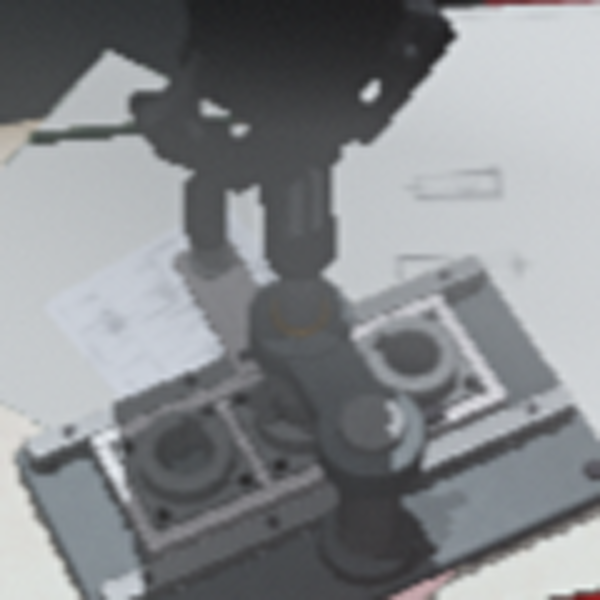

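>>> arm_command(linear=[[0,1,0],[0,1,0],[0,1,0],[0,1,0]], rot=[[0,0,0],[0,0,0],[0,0,0],[0,0,0]])

```text
time_s: 10.83
eef_pos: [0.5749, 0.0388, 0.1554]
orientation: [-0.086, 0.086, -0.702, 0.702]
wrist_force: [-0.8, -0.1, 3.6]
width: 0.0002
```

>>> arm_command(linear=[[0,1,0],[0,1,0],[0,1,0]], rot=[[0,0,0],[0,0,0],[0,0,0]])

```text
time_s: 11.08
eef_pos: [0.5749, 0.0388, 0.1524]
orientation: [-0.086, 0.086, -0.702, 0.702]
wrist_force: [-0.1, -0.1, 2.6]
width: -0.0002
```

>>> arm_command(linear=[[0,1,0],[0,1,0],[0,1,0]], rot=[[0,0,0],[0,0,0],[0,0,0]])

```text
time_s: 11.33
eef_pos: [0.5749, 0.0389, 0.1494]
orientation: [-0.086, 0.086, -0.702, 0.702]
wrist_force: [0.3, 1.1, 2.8]
width: -0.0001
```

>>> arm_command(linear=[[0,1,0],[0,1,0]], rot=[[0,0,0],[0,0,0]])

```text
time_s: 11.5
eef_pos: [0.5749, 0.0388, 0.1474]
orientation: [-0.086, 0.086, -0.702, 0.702]
wrist_force: [-0.1, -0.1, 2.5]
width: -0.0
```

>>> arm_command(linear=[[0,1,0],[0,1,0]], rot=[[0,0,0],[0,0,0]])

```text
time_s: 11.67
eef_pos: [0.5749, 0.0389, 0.1454]
orientation: [-0.087, 0.086, -0.702, 0.702]
wrist_force: [0.7, -0.7, 3.7]
width: -0.0005
```

```bash
python3 - <<'E'
from h import *
import cv2
im=snapshot("side")[170:290,265:385,::-1];cv2.imwrite("pics/s12.png",cv2.resize(im,None,fx=5,fy=5,interpolation=cv2.INTER_CUBIC))
st()
E
```

```text
t 11.7167 p [574.9  38.8 145.2] gauge [-0.0, 0.2] F [1.1 0.3 1.9] w -0.2 J [-0.04  0.41 -0.06  1.1  -0.    2.85]
```

View pics/s12.png

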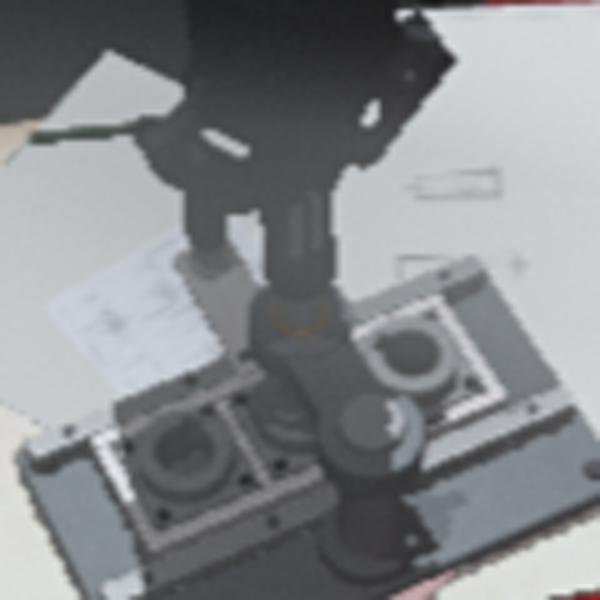

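>>> arm_command(linear=[[0,1,0],[0,0,0]], rot=[[0,0,0],[0,0,0]])

```text
time_s: 11.88
eef_pos: [0.5749, 0.0389, 0.1443]
orientation: [-0.086, 0.086, -0.702, 0.702]
wrist_force: [2.0, -0.1, 0.8]
width: 0.0003
```

>>> arm_command(linear=[[0,1,0],[0,0,0]], rot=[[0,0,0],[0,0,0]])

```text
time_s: 12.05
eef_pos: [0.5749, 0.0389, 0.1434]
orientation: [-0.086, 0.086, -0.702, 0.702]
wrist_force: [1.0, 1.0, 1.0]
width: -0.0
```

>>> arm_command(linear=[[0,1,0],[0,0,0]], rot=[[0,0,0],[0,0,0]])

```text
time_s: 12.22
eef_pos: [0.5749, 0.0388, 0.1424]
orientation: [-0.086, 0.086, -0.702, 0.702]
wrist_force: [1.6, -0.8, 1.6]
width: 0.0005
```

>>> arm_command(linear=[[0,1,0],[0,0,0]], rot=[[0,0,0],[0,0,0]])

```text
time_s: 12.38
eef_pos: [0.5749, 0.0389, 0.1414]
orientation: [-0.086, 0.086, -0.702, 0.702]
wrist_force: [1.7, -0.1, 2.0]
width: 0.0001
```

>>> arm_command(linear=[[0,1,0],[0,0,0]], rot=[[0,0,0],[0,0,0]])

```text
time_s: 12.55
eef_pos: [0.5749, 0.0389, 0.1404]
orientation: [-0.086, 0.086, -0.702, 0.702]
wrist_force: [1.8, 0.8, 1.7]
width: -0.0
```

>>> arm_command(linear=[[0,1,0],[0,0,0]], rot=[[0,0,0],[0,0,0]])

```text
time_s: 12.72
eef_pos: [0.5749, 0.0388, 0.1394]
orientation: [-0.086, 0.086, -0.702, 0.702]
wrist_force: [1.4, -0.3, 2.1]
width: -0.0002
```

```bash
python3 - <<'E'
from h import *
import cv2
im=snapshot("side")[170:290,265:385,::-1];cv2.imwrite("pics/s13.png",cv2.resize(im,None,fx=5,fy=5,interpolation=cv2.INTER_CUBIC))
im=snapshot("top")[195:345,225:405,::-1];cv2.imwrite("pics/t13.png",cv2.resize(im,None,fx=4,fy=4,interpolation=cv2.INTER_CUBIC))
st()
for z in (.182,.169,.140,.127): print(z,(proj("side",[*O[:2],z])-[265,170])*5)
E
```

```text
t 12.8167 p [574.9  38.8 139.4] gauge [-0.1, 0.3] F [ 1.4 -0.2  2.1] w -0.2 J [-0.04  0.41 -0.07  1.09 -0.    2.85]
0.182 [296.2053712  201.22567706]
0.169 [296.47630572 221.49114966]
0.14 [297.0589836  265.07453029]
0.127 [297.31090287 283.91769168]
```

View pics/s13.png

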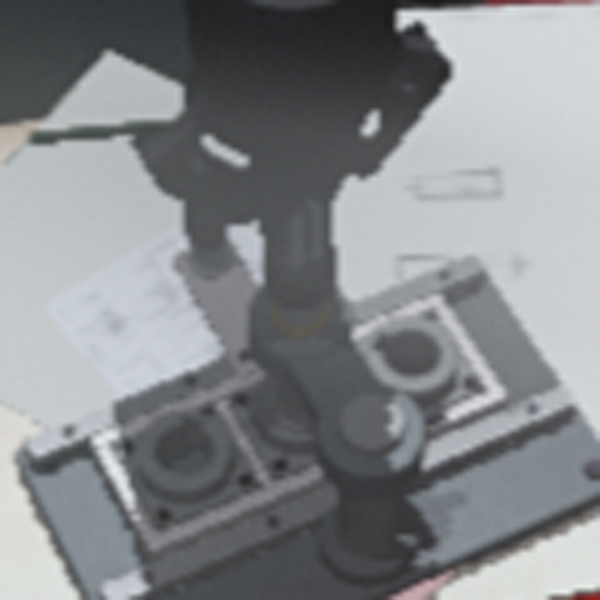

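>>> arm_command(linear=[[0,1,0],[0,0,0]], rot=[[0,0,0],[0,0,0]])

```text
time_s: 12.98
eef_pos: [0.5749, 0.0389, 0.1392]
orientation: [-0.087, 0.086, -0.702, 0.702]
wrist_force: [-0.8, -0.1, 6.9]
width: -0.0001
```

>>> arm_command(linear=[[0,1,0],[0,0,0]], rot=[[0,0,0],[0,0,0]])

```text
time_s: 13.15
eef_pos: [0.5749, 0.0389, 0.1392]
orientation: [-0.087, 0.086, -0.702, 0.702]
wrist_force: [-2.8, -0.9, 11.9]
width: 0.0001
```

>>> arm_command(linear=[[0,1,0],[0,0,0]], rot=[[0,0,0],[0,0,0]])

```text
time_s: 13.32
eef_pos: [0.575, 0.0388, 0.1391]
orientation: [-0.087, 0.086, -0.702, 0.702]
wrist_force: [-5.0, -0.7, 16.7]
width: 0.0001
```

View pics/t13.png

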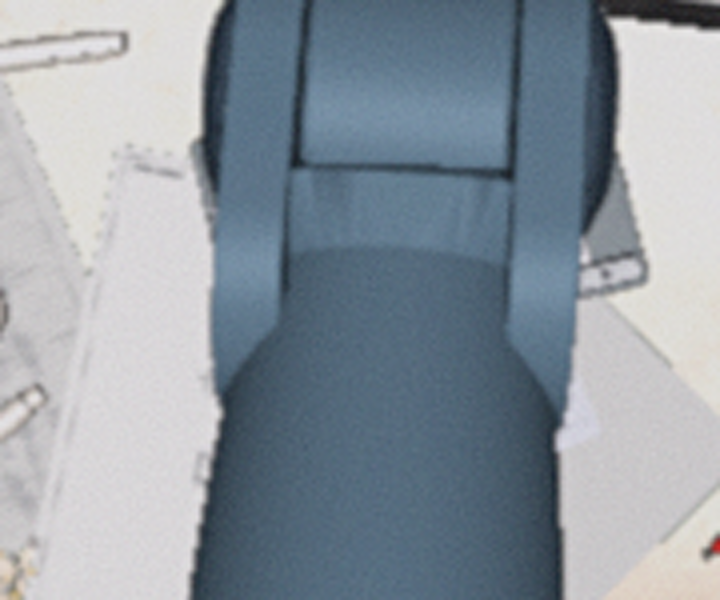

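>>> arm_command(linear=[[0,-3,0],[0,-10,0],[0,-30,0],[0,-35,0],[0,-30,0]], rot=[[0,0,0],[0,0,0],[0,0,0],[0,0,0],[0,0,0]])

```text
time_s: 13.73
eef_pos: [0.5736, 0.0389, 0.2455]
orientation: [0.086, -0.087, 0.702, -0.702]
wrist_force: [1.7, -0.4, 1.1]
width: 0.0004
```

>>> arm_command(linear=[[30,0,0],[40,0,0],[40,0,0],[40,0,0],[20,0,0]], rot=[[0,0,0],[0,0,0],[0,0,0],[0,0,0],[0,0,0]])

```text
time_s: 14.15
eef_pos: [0.4048, -0.0025, 0.244]
orientation: [0.085, -0.088, 0.702, -0.702]
wrist_force: [-0.8, 0.0, 0.1]
width: 0.0002
```

>>> arm_command(linear=[[0,0,40],[0,0,40],[0,0,40],[0,0,40],[0,0,0]], rot=[[0,0,0],[0,0,0],[0,0,0],[0,0,0],[0,0,0]])

```text
time_s: 14.57
eef_pos: [0.4498, -0.1636, 0.244]
orientation: [-0.084, 0.084, -0.701, 0.703]
wrist_force: [-0.2, -0.3, -0.6]
width: 0.0001
```

```bash
python3 - <<'E'
from h import *
import cv2
a=cv2.resize(snapshot("side")[190:310,265:385,::-1],None,fx=5,fy=5,interpolation=cv2.INTER_CUBIC)
cv2.imwrite("pics/s14.png",a)
im=snapshot("top")[195:315,255:405,::-1];cv2.imwrite("pics/t14.png",cv2.resize(im,None,fx=5,fy=5,interpolation=cv2.INTER_CUBIC))
st()
E
```

```text
t 14.6667 p [ 448.1 -158.5  243.9] gauge [-171.6, -159.6] F [ 0.8  0.2 -0.8] w 0.1 J [-0.47  0.17 -0.13  1.27  0.    2.43]
```

View pics/s14.png

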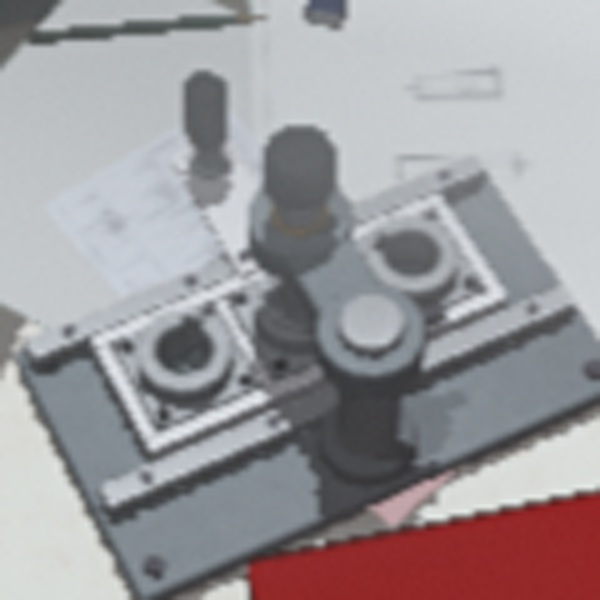

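View pics/t14.png

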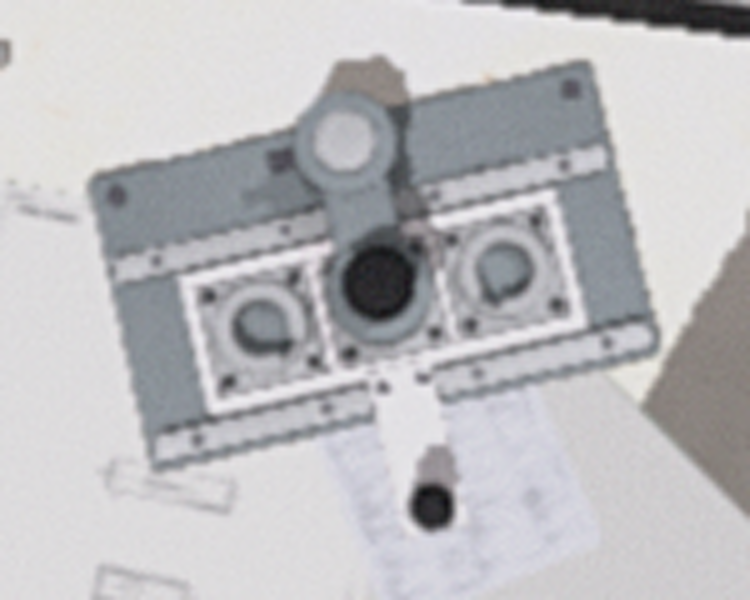

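The side view puts the shaft knob's centre at row 223.0, and home predicts 223.0. In the top view all three hubs lie flat, with the shuttle's middle pocket under the shaft. I'll let the arm settle, then hand in.

>>> arm_command(linear=[[0,0,0],[0,0,0],[0,0,0]], rot=[[0,0,0],[0,0,0],[0,0,0]])

```text
time_s: 14.92
eef_pos: [0.4483, -0.1562, 0.2446]
orientation: [0.087, -0.087, 0.702, -0.702]
wrist_force: [0.2, 0.2, 0.1]
width: 0.0001
```

```bash
python3 - <<'E'
from h import *
st(); print(r.sign_off())
E
```

```text
t 14.9167 p [ 448.3 -156.2  244.6] gauge [-170.9, -157.5] F [0.2 0.2 0.1] w 0.1 J [-0.47  0.17 -0.13  1.27  0.    2.43]
the job is handed in; nothing more can be done
None
```

The shaft is pressed home in the middle-pocket hub, and I handed the job in at about 15 s of the 64 s allowed. No verdict came back.

- **Choosing the hub:** The rectified top view showed the middle hub's keyway straight along -x, on the side of the shaft's key. The left hub's keyway was about 40 degrees off. I chose by sight, so only the middle hub was tried with the shaft.
- **Moving the shuttle:** I slid it about 42 mm by its knob to bring the middle pocket under the shaft, ending within about 1.5 mm by camera. The first grip sat too high and slipped by several mm, so I re-gripped lower and corrected.
- **Pressing the shaft:** It passed the key height at 2 to 4 N and stopped dead only at the end of its travel. I stopped pressing at about 17 N.
- **Last checks:** The shaft knob sits at image row 223.0, matching home (140 mm above the desk), with about 42 mm of travel measured. By eye, all three hubs lie flat in their pockets. The arm is clear and touches nothing, and I moved nothing near the micrometer, ring gauge or hex key.
- **Disagreement:** With the jaws nearly shut, the fingertips met things about 25 to 30 mm later than the stated 17 mm overhang predicts. I relied on force and pictures instead.

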